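# Pack the tasting caddy

## Task

From the things standing on the open front part of the table, pack the low wooden caddy for the next tasting: set the low spread jar upright in its biggest compartment, the jar of cocktail sticks upright in the narrow one, and one large block of cheese, the same way up as now, in each of the two equal ones, everything standing flat on the caddy's floor. Leave the taller spread jar and the two small cheese cubes beside them where they are.

Things in the scene. Friction and masses are not known exactly. Their poses are not given: they have to be found in the camera images.
- caddy: Low wooden caddy, fixed, turned any way: 180 (x) x 196 (y) x 20 mm high; walls and floor 6 mm thick (walls rise 14 mm inside). Origin at the centre of its underside, z up. Compartments, clear size x by y and centre in its frame, mm: biggest 100 x 100 at (-34, 42); narrow 62 x 100 at (53, 42); two equal, 81 x 78, at (-43.5, -53) and (43.5, -53).
- low_jar: The low glass jar of spread with a black screw lid: 68 mm across, 67 mm high, round, about 0.27 kg. Origin at the centre of its underside, z up. 
- stick_jar: Clear round jar of wooden cocktail sticks, 45 mm across, 68 mm high, about 0.08 kg. Origin at the centre of its underside, z up. 
- block_a: Large pale cheese block, 40 (x) x 56 (y) x 37 mm high, firm, about 0.055 kg. Origin at the centre of its underside, z up. 
- block_b: Large pale cheese block, 45 (x) x 51 (y) x 37 mm high, firm, about 0.055 kg. Origin at the centre of its underside, z up. 
- tall_jar: The taller glass jar of spread with a black screw lid, 74 mm across, 93 mm high; not to be moved. Origin at the centre of its underside, z up. 
- cube_a: Small cheese cube, 25 x 34 x 23 mm high; not to be moved. Origin at the centre of its underside, z up. 
- cube_b: Small cheese cube, 26 x 29 x 25 mm high; not to be moved. Origin at the centre of its underside, z up. 

How it is judged:
By the outcome, as a careful person would: the job done as asked, in the order asked, and still so for the second after the job is handed in, with the robot touching nothing.
It also fails if it takes over 118 s, if anything falls off the work surface, if the arm or the gripper's body presses on something with over 40 N, if the wrist force passes 120 N, or if a joint passes its speed limit or range.

## Robot

A 6-joint arm with a two-finger parallel gripper is mounted at the origin on a cart in front of the work surface, level with it; the furniture and walls round the work are solid. World frame = base frame: x ahead of the robot, y to its left, z up, the work surface at z = 0. Lengths are in m, angles in degrees, forces in N, time in s.
With the tool pointing down it reaches from about 0.35 to 0.875 m from the base axis. Payload 4.2 kg.
Tool frame: the origin (TCP) lies where the fingers leave the gripper's body, on its centre line; the fingertips stand 70 mm ahead of it and the grasp point (between the pads) lies 51 mm ahead of it; z points along the fingers, y is the direction in which the jaws open and shut (so a half turn about z gives the same grasp; the last joint's range is limited). The gripper opens to 87 mm and grips with 3 to 60 N. Pads are 19 mm wide; open, the fingers measure 117 mm over their backs; the gripper's body (75 mm by 190 mm) begins 51 mm behind the grasp point.
Start: joints at [-60.183, 22.042, 0.453, 0, -68.411, -14.817], TCP at [0.162, -0.604, 0.292] pointing down, gripper open.
Joint ranges: [-179.83, 179.83], [-69.29, 118.12], [-61.27, 80.66], [-181.25, 117.63], [-171.15, -9.14], [-177.46, 177.46]. Speed limits (degrees/s): [159.86, 159.86, 180, 180, 180, 180].

## Interface

Orientations are given as a 3x3 rotation matrix whose columns are the frame's x, y, z axes.
In Python, from station import sense, cams, job gives the robot as it stands. The module is installed in compiled form; this text tells all that it offers.
- The arm moves only by the shell command python3 -m handwheel 'ROWS'. ROWS is JSON, a list of rows, each a list of 5 numbers: the shift along the tool's x, y, z in cm, then the turn about the tool's z in degrees, then the opening, from 0 (shut) to 1 (fully open). A call has 1 to 10 rows; each row shifts and turns the commanded pose from where the row before left it, along the tool's axes as they then stand; what a row does not reach is not made up. A row lasts 1/8 s, in which the tool goes at most 62.5 mm and 10.7 degrees, less where a joint would pass 70% of its speed; a pose out of reach is approached as far as the arm can. A call with a gripper value outside its range is refused whole. The fingers move at their own pace and stop on an object; the grip force is fixed at half the most. Time passes only in rows, so rows that do not move let the fingers close. It gives the time, the measured TCP pose, the force and the opening at its end, in the units of the state.
- sense(): the state, without advancing time (a new reading comes with each control period).
- cams.capture(name): name is "scene" or "top" or "wrist"; returns the picture (480x640x3 uint8, red, green, blue); there is no depth.
- cams.camera_params(name): a dict with "fx", "fy", "cx", "cy" (pixels), "origin" and "rotation" of the camera in the world. Camera axes: x right, y down, z forward; pixel columns grow to the right and rows downward; lengths in m; the calibration is good to about 2 mm. A picture is of the moment at which its call begins: read the wrist's pose just before it. camera_params takes no time and is no camera call; for the wrist camera it gives the pose at the moment of the call.
- job.finish_job(): hands the job in, once; it reports no verdict.
The state is a dict: "time_s": time; "joints": joint angles; "joint_velocities": joint speeds; "effort": joint torques, N m; "tcp_pos": TCP position; "ee_rot": TCP orientation; "wrist_force": force on the tool from outside, world axes, zero at the start; "moment": the same for the moment, N m; "gripper_width": opening from 0.0 (shut) to 1.0 (fully open).
Only numpy, scipy, OpenCV 4.12 (cv2) and the standard library are available. Lean on these libraries where they do the work, as an engineer would, in place of code of your own. Each camera call takes 0.05 s, during which the arm holds its last target. There are 200 camera calls.

## Working session

There is one attempt and no reset: what is moved stays moved. The work goes in short steps, Python scripts to look and compute and a shell command to move; the robot and the scene stay as the last step left them, time stands still between calls to the robot, and variables do not carry over. Pictures are saved under pics/ and viewed, about 12 in all and at most 16, crops included, and the job is handed in when it is done.

```bash
mkdir -p pics
python3 - <<'E'
from station import sense,cams
import cv2,json
s=sense();print(s)
for n in("scene","top"):
    cv2.imwrite(f"pics/{n}0.png",cams.capture(n)[:,:,::-1]);print(n,cams.camera_params(n))
E
```

```text
{'time_s': 0.0, 'joints': array([-6.01840585e+01,  2.20879019e+01,  3.78228114e-01, -2.88730002e-02,
       -6.84077557e+01, -1.48174109e+01]), 'joint_velocities': array([ 0.04839462,  0.06711292, -0.06985972, -0.02738205,  0.05556683,
        0.06109394]), 'effort': array([ 1.25851995e-03, -3.90662706e+01,  1.87402761e+01,  4.22007143e+00,
        1.08605315e-02, -1.83449397e-04]), 'tcp_pos': array([ 0.1616608 , -0.60326038,  0.29117925]), 'ee_rot': array([[-9.65980541e-01, -2.58614034e-01, -6.12494907e-04],
       [-2.58614749e-01,  9.65978450e-01,  2.01116778e-03],
       [ 7.15406696e-05,  2.10114916e-03, -9.99997790e-01]]), 'wrist_force': array([-0.85742442, -1.15837245, -0.02077065]), 'moment': array([-0.03617949, -0.00590703,  0.02082097]), 'gripper_width': 0.9982147737307334}
scene {'fx': 478.7029765510394, 'fy': 478.7029765510394, 'cx': 321.91594604519196, 'cy': 248.17171368529665, 'origin': array([-0.29948095, -0.62243571,  0.61196713]), 'rotation': array([[ 0.60646694, -0.39255988,  0.69144384],
       [-0.79506433, -0.30859455,  0.52215143],
       [ 0.00840009, -0.86640992, -0.49926275]])}
top {'fx': 475.13925693851496, 'fy': 475.13925693851496, 'cx': 310.72699959694535, 'cy': 241.4055839520773, 'origin': array([ 0.31023129, -0.03066045,  1.04548498]), 'rotation': array([[-0.01611629, -0.9837923 ,  0.17858604],
       [-0.99984735,  0.01465119, -0.00951978],
       [ 0.00674899, -0.1787122 , -0.98387824]])}
```

View pics/scene0.png

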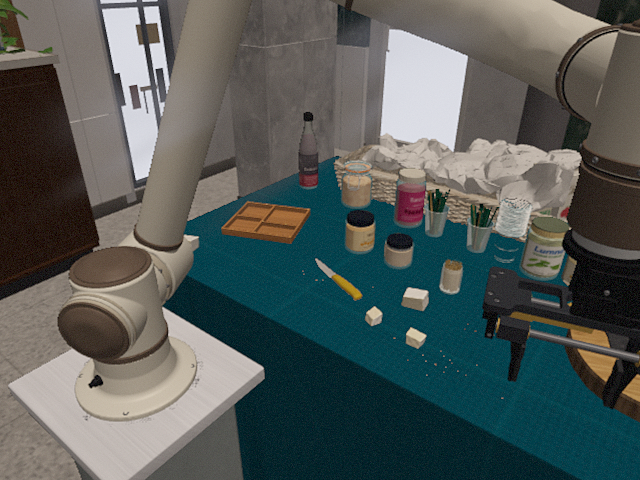

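View pics/top0.png

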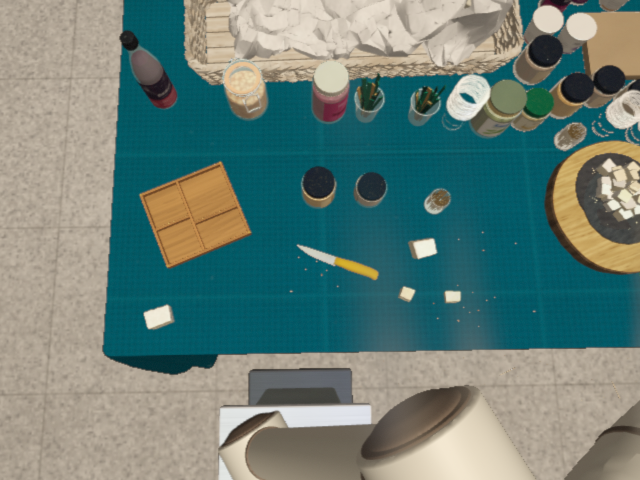

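The top view shows the caddy around (195,214), the spread jars at (318,187) and (370,188), the stick jar at (437,201), and the blocks at (424,248) and (158,317). The cubes are at (407,294) and (452,297). I'll enlarge both areas.

Run:
```python
import cv2
a=cv2.imread("pics/top0.png")
def crop(n,x0,y0,x1,y1,s):
    c=cv2.resize(a[y0:y1,x0:x1],None,fx=s,fy=s,interpolation=cv2.INTER_CUBIC)
    for v in range((x0//20+1)*20,x1,20): cv2.line(c,((v-x0)*s,0),((v-x0)*s,6),(0,0,255),1);cv2.putText(c,str(v),((v-x0)*s,16),0,.35,(255,255,255))
    for v in range((y0//20+1)*20,y1,20): cv2.line(c,(0,(v-y0)*s),(6,(v-y0)*s),(0,0,255),1);cv2.putText(c,str(v),(8,(v-y0)*s),0,.35,(255,255,255))
    cv2.imwrite(n,c)
crop("pics/c1.png",290,160,470,310,4)
crop("pics/c2.png",130,155,260,335,3)
```

```text
(no output)
```

View pics/c1.png

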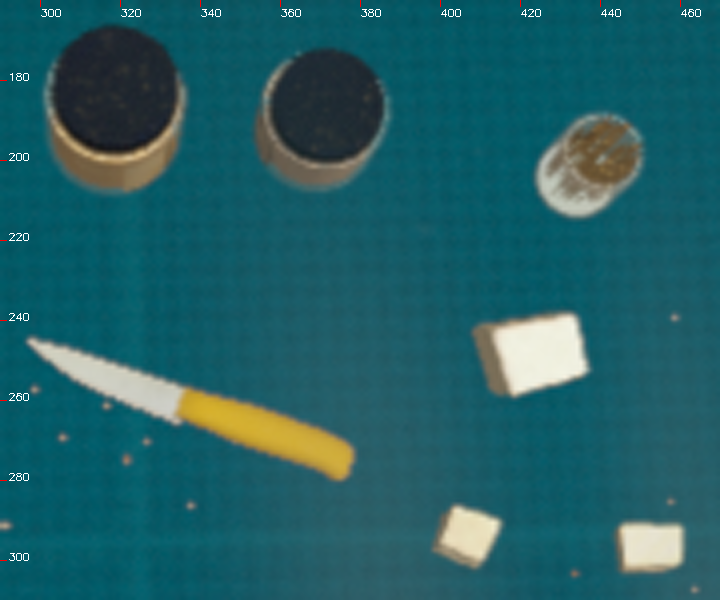

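View pics/c2.png

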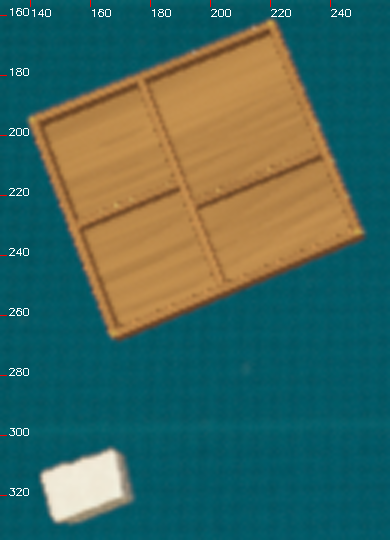

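```bash
cat > h.py <<'E'
import numpy as np
from station import sense,cams
P={n:cams.camera_params(n) for n in("top","scene")}
def w(u,v,z,cam="top",p=None):
    p=p or P[cam]; d=p["rotation"]@np.array([(u-p["cx"])/p["fx"],(v-p["cy"])/p["fy"],1]); o=p["origin"]
    return (o+d*(z-o[2])/d[2])
def px(q,p):
    c=p["rotation"].T@(np.asarray(q)-p["origin"]); return p["fx"]*c[0]/c[2]+p["cx"],p["fy"]*c[1]/c[2]+p["cy"]
E
python3 - <<'E'
from h import *
np.set_printoptions(precision=4,suppress=True)
c1=lambda u,v,z:w(290+u/4,160+v/4,z)[:2]; c2=lambda u,v,z:w(130+u/3,155+v/3,z)[:2]
print("low",c1(325,104,.067),"dia",c1(269,104,.067)-c1(383,104,.067))
print("tall",c1(114,89,.093)); print("stick top",c1(605,150,.068),"base",c1(575,180,.0))
def quad(n,f,q,z):
    q=np.array([f(*a,z) for a in q]);e=np.roll(q,-1,0)-q
    print(n,q.mean(0),"lens",np.hypot(*e.T),"ang",np.degrees(np.arctan2(e[:,1],e[:,0])))
quad("blk1",c1,[(490,326),(577,314),(589,372),(513,396)],.037)
quad("blk2",c2,[(40,472),(113,449),(126,493),(54,522)],.037)
quad("cubeA",c1,[(456,506),(501,520),(476,566),(440,545)],.024)
quad("cubeB",c1,[(620,524),(683,524),(683,567),(621,570)],.024)
quad("caddy",c2,[(30,118),(276,22),(362,236),(114,335)],.020)
for u,v in((145,82),(222,283),(80,228),(185,187),(195,207),(323,156)): print(c2(u,v,.02))
E
```

```text
low [ 0.6064 -0.1716] dia [0.0009 0.061 ]
tall [ 0.6082 -0.0581]
stick top [ 0.5786 -0.3197] base [ 0.5799 -0.3216]
blk1 [ 0.4752 -0.2877] lens [0.0478 0.0321 0.0435 0.0397] ang [ -82.9285 -171.99    106.573    15.0126]
blk2 [0.3388 0.2822] lens [0.0525 0.0322 0.0527 0.0363] ang [ -73.2325 -161.5886  111.2151   18.1184]
cubeA [ 0.3789 -0.2454] lens [0.0251 0.0284 0.022  0.0229] ang [-108.3178  148.7627   58.4912  -24.9689]
cubeB [ 0.3709 -0.3435] lens [0.0339 0.023  0.0334 0.0245] ang [-90.8941 175.84    91.8359  -2.5711]
caddy [0.5626 0.214 ] lens [0.1951 0.1779 0.1919 0.177 ] ang [ -68.2574 -158.302   111.4874   22.7064]
[0.6353 0.2538]
[0.4822 0.1927]
[0.5246 0.2976]
[0.5544 0.2217]
[0.5392 0.2139]
[0.5764 0.1204]
```

Sizes check out: the caddy measures 195 × 178 mm, and the stick jar's top and base positions agree. The low jar is at (.606,-.172) and its compartment at (.610,.188). First I'll square the tool to the world axes, then travel to above the low jar.

```bash
python3 -m handwheel '[[0,0,0,7.5,1],[0,0,0,7.5,1],[-3.7,3.6,0,0,1],[-3.7,3.6,0,0,1],[-3.7,3.6,0,0,1],[-3.7,3.6,0,0,1],[-3.7,3.6,0,0,1],[-3.7,3.6,0,0,1],[-3.7,3.6,0,0,1],[-3.7,3.6,0,0,1]]'
python3 -m handwheel '[[-3.7,3.6,0,0,1],[-3.7,3.6,0,0,1],[-3.7,3.6,0,0,1],[-3.7,3.6,0,0,1],[0,0,0,0,1],[0,0,0,0,1]]'
python3 - <<'E'
from h import *
import cv2
p=cams.camera_params("wrist");im=cams.capture("wrist")[:,:,::-1];cv2.imwrite("pics/w1.png",im);print(p,sense()["ee_rot"],sense()["tcp_pos"])
for n,q in dict(low=(.6064,-.1716,.067),tall=(.6082,-.0581,.093),stick=(.5790,-.320,.068)).items(): print(n,px(q,p))
E
```

```text
time_s: 1.35
tcp_pos: [0.4587, -0.3142, 0.292]
ee_rot: [[-1.0, -0.0, -0.0], [-0.0, 1.0, 0.0], [0.0, 0.0, -1.0]]
wrist_force: [-0.3, -1.3, 0.5]
gripper_width: 1.002
time_s: 2.1
tcp_pos: [0.6054, -0.1716, 0.2915]
ee_rot: [[-1.0, -0.0, -0.002], [-0.0, 1.0, 0.0], [0.002, 0.0, -1.0]]
wrist_force: [0.3, 0.2, 0.3]
gripper_width: 1.003
{'fx': 366.86221678626083, 'fy': 366.86221678626083, 'cx': 310.33577446447447, 'cy': 245.04840262601996, 'origin': array([ 0.5305858 , -0.17149259,  0.38476474]), 'rotation': array([[ 1.08534165e-04,  9.61452151e-01,  2.74972271e-01],
       [ 9.99999994e-01, -1.06022284e-04, -2.39980962e-05],
       [ 6.08016712e-06,  2.74972272e-01, -9.61452157e-01]])} [[-9.99999172e-01  6.01392581e-04 -1.13804229e-03]
 [ 6.01287317e-04  9.99999815e-01  9.28352065e-05]
 [ 1.13809791e-03  9.21508392e-05 -9.99999348e-01]] [ 0.60506544 -0.17216044  0.29190157]
low (np.float64(310.22210843159525), np.float64(228.76617180951953))
tall (np.float64(448.1557122469087), np.float64(238.221904575617))
stick (np.float64(138.94340622609107), np.float64(198.2626499844219))
```

View pics/w1.png

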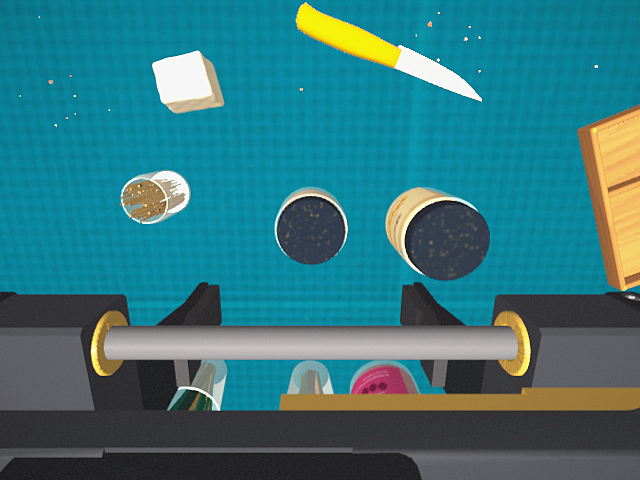

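The low jar's lid is at (312,229), against a prediction of (310,229), so that agrees. The stick jar sits at about (146,199), roughly 6 mm off its predicted (139,198), so I'll re-measure it later. I'll descend and grip now.

```bash
python3 -m handwheel '[[-0.1,0.15,5,0,1],[0,0,5,0,1],[0,0,5,0,1],[0,0,3.6,0,1],[0,0,0,0,1],[0,0,0,0,0.6],[0,0,0,0,0.6],[0,0,0,0,0],[0,0,0,0,0],[0,0,0,0,0]]'
python3 -m handwheel '[[0,0,0,0,0],[0,0,0,0,0],[0,0,0,0,0],[0,0,-1,0,0],[0,0,-2,0,0],[0,0,-4,0,0],[0,0,-5,0,0],[0,0,0,0,0]]'
```

```text
time_s: 3.4
tcp_pos: [0.6076, -0.1704, 0.1082]
ee_rot: [[-1.0, -0.001, 0.003], [-0.001, 1.0, -0.001], [-0.003, -0.001, -1.0]]
wrist_force: [-0.8, -1.2, 6.4]
gripper_width: 0.753
time_s: 4.4
tcp_pos: [0.6087, -0.1703, 0.2313]
ee_rot: [[-1.0, -0.001, 0.01], [-0.001, 1.0, -0.001], [-0.01, -0.001, -1.0]]
wrist_force: [-0.2, 0.3, -3.3]
gripper_width: 0.757
```

```bash
python3 -m handwheel '[[0,2.2,0,0,0],[0,4.4,0,0,0],[0,5,0,0,0],[0,5,0,0,0],[0,5,0,0,0],[0,5,0,0,0],[0,5,0,0,0],[0,3.2,0,0,0],[0,1,0,0,0],[0,0,0,0,0]]'
python3 -m handwheel '[[0,0,0,0,0],[0,0,0,0,0]]'
python3 - <<'E'
from h import *
import cv2
p=cams.camera_params("wrist");im=cams.capture("wrist")[:,:,::-1];cv2.imwrite("pics/w2.png",im);print(p,sense()["tcp_pos"],sense()["wrist_force"])
c=np.array([.5626,.214]);a=np.radians(-68.4);R=np.array([[np.sin(a),np.cos(a)],[-np.cos(a),np.sin(a)]])
R=np.column_stack([[np.cos(a-np.pi/2),np.sin(a-np.pi/2)],[np.cos(a),np.sin(a)]])
for q in((-90,-98),(90,-98),(90,98),(-90,98)): print(q,px([*(c+R@np.array(q)/1000),.02],p))
E
```

```text
time_s: 5.65
tcp_pos: [0.6058, 0.1883, 0.2248]
ee_rot: [[-1.0, -0.001, -0.003], [-0.001, 1.0, -0.001], [0.003, -0.001, -1.0]]
wrist_force: [-0.2, -0.2, -1.7]
gripper_width: 0.756
time_s: 5.9
tcp_pos: [0.6067, 0.1866, 0.2262]
ee_rot: [[-1.0, 0.002, -0.0], [0.002, 1.0, -0.0], [0.0, -0.0, -1.0]]
wrist_force: [0.1, -0.1, -3.3]
gripper_width: 0.758
{'fx': 366.86221678626083, 'fy': 366.86221678626083, 'cx': 310.33577446447447, 'cy': 245.04840262601996, 'origin': array([0.53186993, 0.18697915, 0.31931641]), 'rotation': array([[ 1.94707758e-03,  9.61086871e-01,  2.76239454e-01],
       [ 9.99998046e-01, -1.77712561e-03, -8.65559522e-04],
       [-3.40965684e-04,  2.76240600e-01, -9.61088453e-01]])} [0.60682272 0.18676776 0.22631909] [ 0.10329435  0.04261876 -2.31878145]
(-90, -98) (np.float64(490.1308544915713), np.float64(235.95136820516254))
(90, -98) (np.float64(428.81296959595727), np.float64(10.15345307412835))
(90, 98) (np.float64(184.4264518715413), np.float64(117.10645571102881))
(-90, 98) (np.float64(276.27427357805794), np.float64(314.12974546819))
```

View pics/w2.png

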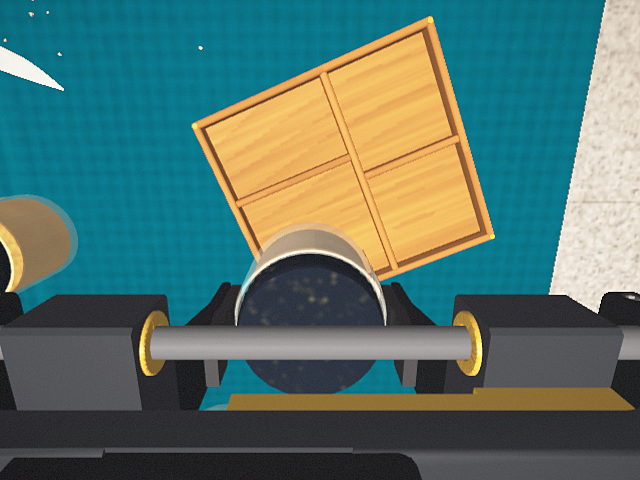

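The caddy's corners appear at (193,126), (431,19) and (493,237). I'll refit its pose from the top and wrist corners together.

Run:
```python
from h import *
p=cams.camera_params("wrist")
from scipy.optimize import least_squares
B=np.array([(-90,-98),(-90,98),(90,98),(90,-98)])/1000
T=[w(130+u/3,155+v/3,.02)[:2] for u,v in((30,118),(276,22),(362,236),(114,335))]
W=[w(u,v,.02,p=p)[:2] for u,v in((193,126),(431,19),(493,237))]
print(np.round(W,4),np.round(T,4))
def fit(m,d):
    f=lambda q:(q[:2]+m@np.array([[np.cos(q[2]),np.sin(q[2])],[-np.sin(q[2]),np.cos(q[2])]])-d).ravel()
    r=least_squares(f,[.56,.21,np.radians(-158)]);return r.x,r.fun
for n,m,d in(("top",B,T),("wrist",B[[2,3,0]],W),("both",np.vstack([B,B[[2,3,0]]]),np.array(T+W))):
    x,r=fit(m,d);R=np.array([[np.cos(x[2]),-np.sin(x[2])],[np.sin(x[2]),np.cos(x[2])]])
    print(n,x[:2],np.degrees(x[2]),"res mm",np.round(r*1000,1))
    for k in((-34,42),(53,42),(-43.5,-53),(43.5,-53)): print("  ",k,np.round(x[:2]+R@np.array(k)/1000,4))
```

```text
[[0.5217 0.0959]
 [0.4485 0.2742]
 [0.6113 0.341 ]] [[0.6086 0.3381]
 [0.6809 0.1569]
 [0.5156 0.0912]
 [0.4453 0.2698]]
top [0.56261181 0.21397728] -158.1165352427963 res mm [ 1.   0.4  1.8 -0.3 -0.  -1.7 -2.7  1.6]
   (-34, 42) [0.6098 0.1877]
   (53, 42) [0.5291 0.1552]
   (-43.5, -53) [0.5832 0.2794]
   (43.5, -53) [0.5025 0.2469]
wrist [0.56733769 0.21823915] -157.60619835626463 res mm [-0.2 -2.5 -1.8  0.4  2.   2.2]
   (-34, 42) [0.6148 0.1924]
   (53, 42) [0.5343 0.1592]
   (-43.5, -53) [0.5874 0.2838]
   (43.5, -53) [0.5069 0.2507]
both [0.5645645  0.21565002] -158.1189151798849 res mm [ 2.9  2.   3.7  1.3  1.9  0.  -0.8  3.3 -4.1 -4.7 -4.  -1.1  0.3 -0.8]
   (-34, 42) [0.6118 0.1893]
   (53, 42) [0.531  0.1569]
   (-43.5, -53) [0.5852 0.281 ]
   (43.5, -53) [0.5044 0.2486]
```

```bash
python3 -m handwheel '[[-0.5,0.2,0,0,0],[0,0,4,0,0],[0,0,4,0,0],[0,0,2,0,0],[0,0,0.5,0,0],[0,0,0,0,0],[0,0,0,0,0]]'
python3 -m handwheel '[[0,0,0.3,0,0],[0,0,0,0,0]]'
python3 -m handwheel '[[0,0,0.2,0,0],[0,0,0,0,0]]'
python3 -m handwheel '[[0,0,0.2,0,0],[0,0,0,0,0]]'
```

```text
time_s: 6.82
tcp_pos: [0.6126, 0.1902, 0.1227]
ee_rot: [[-1.0, -0.0, 0.003], [-0.0, 1.0, 0.001], [-0.003, 0.001, -1.0]]
wrist_force: [0.4, 0.2, -1.6]
gripper_width: 0.755
time_s: 7.08
tcp_pos: [0.6117, 0.1898, 0.1185]
ee_rot: [[-1.0, 0.0, 0.0], [0.0, 1.0, 0.0], [-0.0, 0.0, -1.0]]
wrist_force: [0.1, -0.3, -3.3]
gripper_width: 0.758
time_s: 7.32
tcp_pos: [0.6116, 0.1898, 0.1161]
ee_rot: [[-1.0, 0.0, -0.0], [0.0, 1.0, -0.0], [0.0, -0.0, -1.0]]
wrist_force: [0.0, 0.5, -1.9]
gripper_width: 0.759
time_s: 7.58
tcp_pos: [0.6118, 0.1899, 0.1142]
ee_rot: [[-1.0, -0.0, 0.0], [-0.0, 1.0, 0.0], [-0.0, 0.0, -1.0]]
wrist_force: [0.4, 0.8, -1.8]
gripper_width: 0.753
```

```bash
python3 -m handwheel '[[0,0,0.1,0,0],[0,0,0,0,0]]'
python3 -m handwheel '[[0,0,0.1,0,0],[0,0,0,0,0]]'
python3 -m handwheel '[[0,0,0.1,0,0],[0,0,0,0,0]]'
python3 -m handwheel '[[0,0,0.1,0,0],[0,0,0,0,0]]'
```

```text
time_s: 7.82
tcp_pos: [0.6119, 0.1899, 0.1142]
ee_rot: [[-1.0, -0.0, 0.001], [-0.0, 1.0, 0.0], [-0.001, 0.0, -1.0]]
wrist_force: [-2.3, -0.1, 4.4]
gripper_width: 0.757
time_s: 8.07
tcp_pos: [0.6118, 0.1899, 0.1142]
ee_rot: [[-1.0, -0.001, 0.001], [-0.001, 1.0, -0.0], [-0.001, -0.0, -1.0]]
wrist_force: [-4.3, 0.4, 9.4]
gripper_width: 0.758
time_s: 8.32
tcp_pos: [0.6119, 0.1899, 0.1141]
ee_rot: [[-1.0, -0.001, 0.001], [-0.001, 1.0, -0.0], [-0.001, -0.0, -1.0]]
wrist_force: [-5.3, -0.5, 13.0]
gripper_width: 0.755
time_s: 8.57
tcp_pos: [0.6119, 0.1899, 0.1141]
ee_rot: [[-1.0, -0.001, 0.001], [-0.001, 1.0, -0.0], [-0.001, -0.0, -1.0]]
wrist_force: [-8.4, -0.8, 17.4]
gripper_width: 0.756
```

Contact came at 0.114, which is the grip height plus 6 mm, so the jar is on the caddy floor. I'll release, rise and check.

```bash
python3 -m handwheel '[[0,0,-0.4,0,0],[0,0,0,0,0.85],[0,0,0,0,0.9],[0,0,0,0,1],[0,0,0,0,1],[0,0,-2,0,1],[0,0,-5,0,1],[0,0,-5,0,1],[0,0,-5,0,1],[0,0,0,0,1]]'
python3 -m handwheel '[[6,0,0,0,1],[4,0,0,0,1],[0,0,0,0,1],[0,0,0,0,1]]'
python3 - <<'E'
from h import *
import cv2
p=cams.camera_params("wrist");im=cams.capture("wrist")[:,:,::-1];cv2.imwrite("pics/w3.png",im);np.save("w3.npy",p);print(sense()["tcp_pos"],sense()["wrist_force"])
for n,d in(("top",(.5626,.2140,-158.1)),("both",(.5646,.2157,-158.1)),("wrist",(.5673,.2182,-157.6))):
    t=np.radians(d[2]);R=np.array([[np.cos(t),-np.sin(t)],[np.sin(t),np.cos(t)]])
    print(n,[np.round(px([*(np.array(d[:2])+R@np.array(q)/1000),.02],p)) for q in((-90,-98),(90,-98),(90,98),(-90,98))])
E
```

```text
time_s: 9.82
tcp_pos: [0.6135, 0.1905, 0.2899]
ee_rot: [[-1.0, -0.001, 0.01], [-0.001, 1.0, 0.005], [-0.01, 0.005, -1.0]]
wrist_force: [-0.7, 0.4, -0.8]
gripper_width: 1.0
time_s: 10.32
tcp_pos: [0.5121, 0.19, 0.2841]
ee_rot: [[-1.0, -0.0, 0.0], [-0.0, 1.0, 0.0], [-0.0, 0.0, -1.0]]
wrist_force: [-0.5, 0.5, -0.0]
gripper_width: 1.0
[0.51245298 0.18998602 0.28391088] [0.91195031 0.16297947 0.36844117]
top [array([450., 308.]), array([397., 145.]), array([209., 221.]), array([280., 367.])]
both [array([451., 309.]), array([398., 147.]), array([211., 223.]), array([282., 369.])]
wrist [array([454., 311.]), array([400., 150.]), array([213., 227.]), array([285., 371.])]
```

View pics/w3.png

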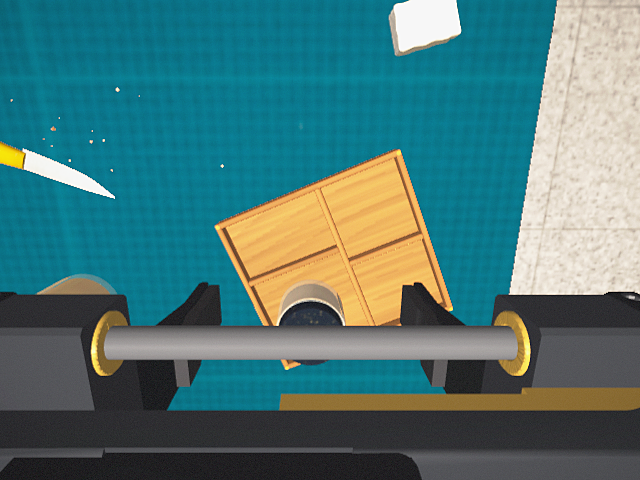

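The low jar stands in the biggest compartment. The caddy corners, at (216,228), (400,150), (452,310) and (285,369), match the wrist fit within 3 px, so I'll use that fit. Next is the stick jar.

```bash
python3 -m handwheel '[[0,-3,0,0,1],[-1,-5.5,0,0,1],[-1,-5.5,0,0,1],[-1,-5.5,0,0,1],[-1,-5.5,0,0,1],[-1,-5.5,0,0,1],[-1,-5.5,0,0,1],[-0.6,-5.5,0,0,1],[0,-5.5,0,0,1],[0,-3.4,0,0,1]]'
python3 -m handwheel '[[0,0,0,0,1],[0,0,0,0,1],[0,0,0,0,1]]'
python3 - <<'E'
from h import *
import cv2
p=cams.camera_params("wrist");im=cams.capture("wrist")[:,:,::-1];np.save("w4.npy",p)
cv2.imwrite("pics/w4.png",cv2.resize(im[:330,150:470],None,fx=2,fy=2)[:600]);print(sense()["tcp_pos"])
for q in((.5780,-.3135,.068),(.5780,-.3135,0),(.5786,-.3197,.068)): print(q,px(q,p),(np.array(px(q,p))-[150,0])*2)
E
```

```text
time_s: 11.62
tcp_pos: [0.578, -0.3177, 0.2827]
ee_rot: [[-1.0, 0.003, -0.001], [0.003, 1.0, 0.0], [0.001, 0.0, -1.0]]
wrist_force: [1.1, -0.0, -0.1]
gripper_width: 0.999
time_s: 12.0
tcp_pos: [0.5781, -0.3133, 0.2842]
ee_rot: [[-1.0, -0.001, -0.0], [-0.001, 1.0, 0.0], [0.0, 0.0, -1.0]]
wrist_force: [1.1, -0.4, 0.2]
gripper_width: 0.997
[ 0.57811989 -0.31323555  0.28435188]
(0.578, -0.3135, 0.068) (np.float64(309.9877710138986), np.float64(229.28919212463646)) [319.97554203 458.57838425]
(0.578, -0.3135, 0) (np.float64(310.0478629421689), np.float64(213.97686982852107)) [320.09572588 427.95373966]
(0.5786, -0.3197, 0.068) (np.float64(302.83541151441943), np.float64(229.95703752255133)) [305.67082303 459.91407505]
```

View pics/w4.png

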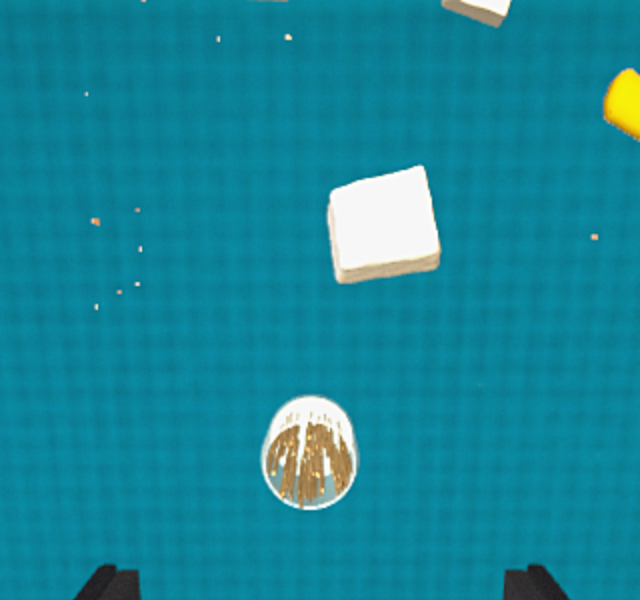

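The stick jar's rim is centred at crop (310,461), which gives (.579,-.318). I'll grip it.

```bash
python3 -m handwheel '[[-0.1,-0.5,5,0,1],[0,0,5,0,1],[0,0,5,0,1],[0,0,2.8,0,1],[0,0,0,0,0.8],[0,0,0,0,0.6],[0,0,0,0,0.5],[0,0,0,0,0],[0,0,0,0,0],[0,0,0,0,0]]'
python3 -m handwheel '[[0,0,0,0,0],[0,0,0,0,0]]'
python3 - <<'E'
from h import *
p=np.load("w4.npy",allow_pickle=True).item()
q=np.array([w(150+u/2,v/2,.037,p=p)[:2] for u,v in((330,190),(424,166),(440,256),(337,270))]);e=np.roll(q,-1,0)-q
print(np.round(q,4),q.mean(0),np.hypot(*e.T),np.degrees(np.arctan2(e[:,1],e[:,0])))
E
```

```text
time_s: 13.3
tcp_pos: [0.579, -0.3192, 0.1069]
ee_rot: [[-1.0, -0.0, 0.001], [-0.0, 1.0, -0.0], [-0.001, -0.0, -1.0]]
wrist_force: [-0.4, 1.8, 3.0]
gripper_width: 0.493
time_s: 13.55
tcp_pos: [0.579, -0.3193, 0.1069]
ee_rot: [[-1.0, -0.0, 0.001], [-0.0, 1.0, -0.0], [-0.001, -0.0, -1.0]]
wrist_force: [-0.1, 2.2, 4.5]
gripper_width: 0.495
[[ 0.4663 -0.3093]
 [ 0.4567 -0.2691]
 [ 0.4934 -0.2605]
 [ 0.4994 -0.306 ]] [ 0.47895685 -0.2862127 ] [0.0413327  0.03769479 0.04587071 0.03324135] [ 103.42731424   13.0795502   -82.53068732 -174.38599806]
```

```bash
python3 -m handwheel '[[0,0,-2,0,0],[0,0,-5,0,0],[0,0,-5,0,0],[0,2,0,0,0],[0.5,5,0,0,0],[0.5,5,0,0,0],[0.5,5,0,0,0],[0.5,5,0,0,0],[0.5,5,0,0,0],[0.5,5,0,0,0]]'
python3 -m handwheel '[[0.5,5,0,0,0],[0.5,5,0,0,0],[0.5,3.8,0,0,0],[0,2,0,0,0],[0,0,0,0,0],[0,0,0,0,0],[0,0,0,0,0]]'
python3 - <<'E'
from h import *
import cv2
p=cams.camera_params("wrist");im=cams.capture("wrist")[:,:,::-1];np.save("w5.npy",p)
cv2.imwrite("pics/w5.png",im);print(sense()["tcp_pos"])
for n,d in(("wrist",(.5673,.2182,-157.6)),):
    t=np.radians(d[2]);R=np.array([[np.cos(t),-np.sin(t)],[np.sin(t),np.cos(t)]])
    print(n,[np.round(px([*(np.array(d[:2])+R@np.array(q)/1000),.02],p)) for q in((-90,-98),(90,-98),(90,98),(-90,98),(53,42))])
E
```

```text
time_s: 14.8
tcp_pos: [0.5476, 0.0026, 0.2247]
ee_rot: [[-1.0, 0.0, -0.002], [0.0, 1.0, -0.0], [0.002, -0.0, -1.0]]
wrist_force: [0.8, -0.5, -0.9]
gripper_width: 0.502
time_s: 15.68
tcp_pos: [0.5338, 0.1577, 0.2261]
ee_rot: [[-1.0, 0.002, -0.0], [0.002, 1.0, -0.0], [0.0, -0.0, -1.0]]
wrist_force: [-0.3, -0.3, -1.2]
gripper_width: 0.499
[0.53383663 0.15775365 0.22614712]
wrist [array([517., 318.]), array([461., 123.]), array([233., 218.]), array([315., 389.]), array([312., 233.])]
```

View pics/w5.png

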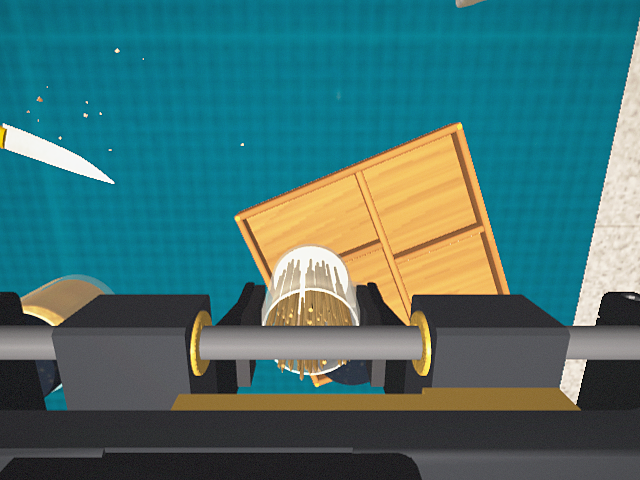

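Caddy corners (236,217) and (461,123) match the prediction, and the jar is centred on the tool. Lowering now.

```bash
python3 -m handwheel '[[-0.1,0.1,4,0,0],[0,0,4,0,0],[0,0,2,0,0],[0,0,0.8,0,0],[0,0,0,0,0],[0,0,0,0,0]]'
python3 -m handwheel '[[0,0,0.2,0,0],[0,0,0,0,0]]'
python3 -m handwheel '[[0,0,0.2,0,0],[0,0,0,0,0]]'
python3 -m handwheel '[[0,0,0.1,0,0],[0,0,0,0,0]]'
python3 -m handwheel '[[0,0,0.1,0,0],[0,0,0,0,0]]'
```

```text
time_s: 16.48
tcp_pos: [0.5355, 0.16, 0.1194]
ee_rot: [[-1.0, 0.0, 0.002], [0.0, 1.0, 0.001], [-0.002, 0.001, -1.0]]
wrist_force: [0.7, -0.6, -0.4]
gripper_width: 0.499
time_s: 16.73
tcp_pos: [0.5348, 0.1599, 0.1167]
ee_rot: [[-1.0, -0.0, 0.001], [-0.0, 1.0, 0.0], [-0.001, 0.0, -1.0]]
wrist_force: [-0.7, -0.8, -0.8]
gripper_width: 0.498
time_s: 16.98
tcp_pos: [0.5347, 0.1598, 0.1141]
ee_rot: [[-1.0, -0.0, -0.0], [-0.0, 1.0, -0.0], [0.0, -0.0, -1.0]]
wrist_force: [-0.4, -0.4, -0.6]
gripper_width: 0.497
time_s: 17.23
tcp_pos: [0.5347, 0.1598, 0.1131]
ee_rot: [[-1.0, -0.0, -0.0], [-0.0, 1.0, -0.0], [0.0, -0.0, -1.0]]
wrist_force: [-0.9, -0.8, -0.4]
gripper_width: 0.5
time_s: 17.48
tcp_pos: [0.5349, 0.1598, 0.1129]
ee_rot: [[-1.0, -0.0, 0.0], [-0.0, 1.0, 0.0], [-0.0, 0.0, -1.0]]
wrist_force: [-1.0, -0.5, 3.7]
gripper_width: 0.499
```

Contact at .113, which is the floor. I'll release and travel to above the first block.

```bash
python3 -m handwheel '[[0,0,-0.1,0,0.6],[0,0,0,0,0.7],[0,0,0,0,0.8],[0,0,-2,0,0.8],[0,0,-5,0,0.8],[0,0,-5,0,0.8],[0,0,-5,0,1],[0,-3,0,0,1],[1,-5.5,0,0,1],[1,-5.5,0,0,1]]'
python3 -m handwheel '[[1,-5.5,0,0,1],[1,-5.5,0,0,1],[1,-5.5,0,0,1],[0.7,-5.5,0,0,1],[0,-5.5,0,0,1],[0,-3.2,0,0,1],[0,0,0,10,1],[0,0,0,10,1],[0,0,0,10,1],[0,0,0,10,1]]'
python3 -m handwheel '[[0,0,0,10,1],[0,0,0,10,1],[0,0,0,10,1],[0,0,0,10,1],[0,0,0,0,1],[0,0,0,0,1]]'
python3 - <<'E'
from h import *
import cv2
p=cams.camera_params("wrist");im=cams.capture("wrist")[:,:,::-1];np.save("w6.npy",p)
cv2.imwrite("pics/w6.png",cv2.resize(im[100:400,130:510],None,fx=2,fy=2));s=sense();print(s["tcp_pos"],s["joints"])
E
```

```text
time_s: 18.73
tcp_pos: [0.5143, 0.0187, 0.2832]
ee_rot: [[-1.0, -0.001, 0.0], [-0.001, 1.0, 0.0], [-0.0, 0.0, -1.0]]
wrist_force: [1.8, 0.0, 0.1]
gripper_width: 0.997
time_s: 19.98
tcp_pos: [0.4777, -0.2872, 0.283]
ee_rot: [[-0.762, 0.647, -0.0], [0.647, 0.762, 0.0], [0.0, -0.0, -1.0]]
wrist_force: [-0.2, -0.5, -0.7]
gripper_width: 1.004
time_s: 20.72
tcp_pos: [0.4777, -0.2872, 0.2831]
ee_rot: [[-0.176, 0.984, -0.0], [0.984, 0.176, 0.0], [0.0, -0.0, -1.0]]
wrist_force: [0.1, 0.4, -0.4]
gripper_width: 1.003
[ 0.47776376 -0.28716216  0.28316993] [-1.43495931e+01  1.58745668e+01 -9.99194700e+00 -1.26376363e-03
 -6.41407585e+01 -1.55537182e+02]
```

View pics/w6.png

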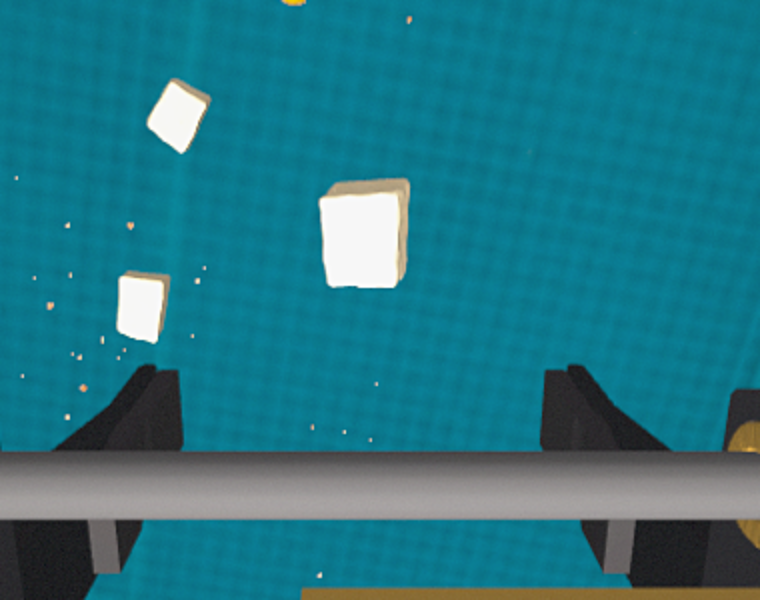

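The block is at crop (362,240), aligned with and centred between the jaws, and the cubes are well clear. Gripping with the tips at about 18 mm.

```bash
python3 -m handwheel '[[0,0,5,0,1],[0,0,5,0,1],[0,0,5,0,1],[0,0,4.5,0,1],[0,0,0,0,0.9],[0,0,0,0,0.7],[0,0,0,0,0.6],[0,0,0,0,0],[0,0,0,0,0],[0,0,0,0,0]]'
python3 -m handwheel '[[0,0,0,0,0],[0,0,0,0,0]]'
python3 -m handwheel '[[0,0,-2,0,0],[0,0,-5,0,0],[0,0,-5,0,0],[0,0,0,-10,0],[0,0,0,-10,0],[0,0,0,-10,0],[0,0,0,-10,0],[0,0,0,-10,0],[0,0,0,-10,0],[0,0,0,-10,0]]'
python3 -m handwheel '[[0,0,0,-10,0],[0,0,0,0,0],[0,0,0,0,0]]'
```

```text
time_s: 22.02
tcp_pos: [0.478, -0.2872, 0.0888]
ee_rot: [[-0.174, 0.985, 0.001], [0.985, 0.174, -0.0], [-0.0, 0.001, -1.0]]
wrist_force: [0.0, 2.0, 2.9]
gripper_width: 0.435
time_s: 22.28
tcp_pos: [0.4781, -0.2872, 0.0887]
ee_rot: [[-0.174, 0.985, 0.001], [0.985, 0.174, -0.0], [-0.0, 0.001, -1.0]]
wrist_force: [-0.8, 1.4, 4.9]
gripper_width: 0.434
time_s: 23.52
tcp_pos: [0.4773, -0.2871, 0.2074]
ee_rot: [[-0.986, 0.168, -0.001], [0.168, 0.986, 0.001], [0.002, 0.0, -1.0]]
wrist_force: [0.3, 0.0, 0.5]
gripper_width: 0.436
time_s: 23.9
tcp_pos: [0.4776, -0.2871, 0.2078]
ee_rot: [[-1.0, 0.003, -0.001], [0.003, 1.0, 0.0], [0.001, 0.0, -1.0]]
wrist_force: [-0.6, -0.5, -1.4]
gripper_width: 0.433
```

```bash
python3 -m handwheel '[[-0.5,2.6,0,0,0],[-1,5.2,0,0,0],[-1,5.2,0,0,0],[-1,5.2,0,0,0],[-1,5.2,0,0,0],[-1,5.2,0,0,0],[-1,5.2,0,0,0],[-1,5.2,0,0,0],[-1,5.2,0,0,0],[-1,5.2,0,0,0]]'
python3 -m handwheel '[[-1,5.2,0,0,0],[-0.5,2.5,0,0,0],[0,0,0,-10,0],[0,0,0,-10,0],[0,0,0,-2,0],[0,0,0,0,0],[0,0,0,0,0]]'
python3 - <<'E'
from h import *
import cv2
p=cams.camera_params("wrist");im=cams.capture("wrist")[:,:,::-1];np.save("w7.npy",p)
cv2.imwrite("pics/w7.png",im);s=sense();print(s["tcp_pos"])
t=np.radians(-157.6);R=np.array([[np.cos(t),-np.sin(t)],[np.sin(t),np.cos(t)]])
print([np.round(px([*(np.array([.5673,.2182])+R@np.array(q)/1000),.02],p)) for q in((-90,-98),(90,-98),(90,98),(-90,98),(-43.5,-53))])
E
```

```text
time_s: 25.15
tcp_pos: [0.5728, 0.2086, 0.2082]
ee_rot: [[-1.0, 0.002, -0.0], [0.002, 1.0, -0.0], [0.0, -0.0, -1.0]]
wrist_force: [0.9, -0.5, -0.0]
gripper_width: 0.429
time_s: 26.02
tcp_pos: [0.5878, 0.2837, 0.2083]
ee_rot: [[-0.928, -0.373, -0.0], [-0.373, 0.928, 0.0], [0.0, 0.0, -1.0]]
wrist_force: [-0.8, 0.1, -1.2]
gripper_width: 0.433
[0.58780254 0.28369207 0.20829632]
[array([366., 291.]), array([374.,  50.]), array([92., 53.]), array([129., 293.]), array([311., 237.])]
```

View pics/w7.png

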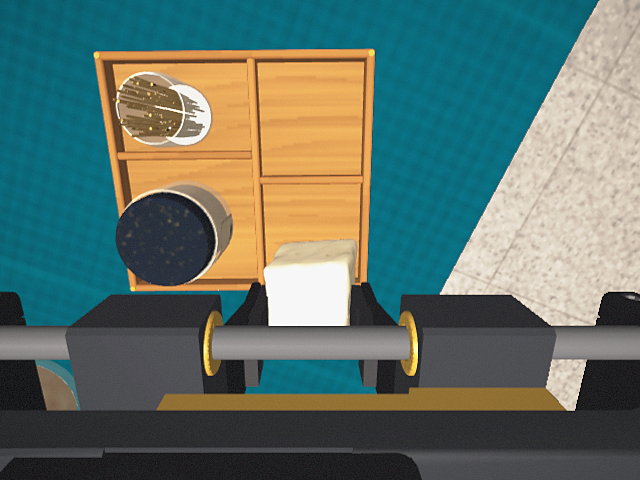

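The jars stand well inside their compartments. Corners (95,53) and (374,50) match the prediction, and the block is square over its cell. Lowering.

```bash
python3 -m handwheel '[[0,0,4,0,0],[0,0,4,0,0],[0,0,2,0,0],[0,0,0.7,0,0],[0,0,0,0,0],[0,0,0,0,0]]'
python3 -m handwheel '[[0,0,0.3,0,0],[0,0,0,0,0]]'
python3 -m handwheel '[[0,0,0.2,0,0],[0,0,0,0,0]]'
python3 -m handwheel '[[0,0,0.1,0,0],[0,0,0,0,0]]'
```

```text
time_s: 26.82
tcp_pos: [0.5885, 0.2843, 0.1027]
ee_rot: [[-0.927, -0.375, 0.002], [-0.375, 0.927, 0.001], [-0.003, 0.001, -1.0]]
wrist_force: [1.5, 0.8, -0.7]
gripper_width: 0.43
time_s: 27.08
tcp_pos: [0.5878, 0.2838, 0.0985]
ee_rot: [[-0.927, -0.374, 0.0], [-0.374, 0.927, 0.0], [-0.0, 0.0, -1.0]]
wrist_force: [0.5, -0.8, -0.9]
gripper_width: 0.434
time_s: 27.32
tcp_pos: [0.5877, 0.2838, 0.0961]
ee_rot: [[-0.927, -0.375, -0.0], [-0.375, 0.927, -0.0], [0.0, -0.0, -1.0]]
wrist_force: [-0.4, -0.6, -0.4]
gripper_width: 0.434
time_s: 27.58
tcp_pos: [0.5877, 0.2838, 0.0951]
ee_rot: [[-0.927, -0.375, -0.0], [-0.375, 0.927, -0.0], [0.0, -0.0, -1.0]]
wrist_force: [0.3, -0.3, -1.3]
gripper_width: 0.435
```

```bash
python3 -m handwheel '[[0,0,0.1,0,0],[0,0,0,0,0],[0,0,0,0,0.55],[0,0,0,0,0.6],[0,0,0,0,0.65],[0,0,-2,0,0.65],[0,0,-5,0,0.65],[0,0,-5,0,0.65],[0,0,-5,0,1],[0,0,0,0,1]]'
python3 -m handwheel '[[2.2,0.9,-2,0,1],[4.6,1.84,0,0,1],[4.6,1.84,0,0,1],[4.6,1.84,0,0,1],[4.6,1.84,0,0,1],[2.2,0.9,0,0,1],[0,0,0,-10,1],[0,0,0,-10,1],[0,0,0,-10,1],[0,0,0,-10,1]]'
python3 -m handwheel '[[0,0,0,-10,1],[0,0,0,-10,1],[0,0,0,-10,1],[0,0,0,-10,1],[0,0,0,-6,1],[0,0,0,0,1],[0,0,0,0,1]]'
python3 - <<'E'
from h import *
import cv2
p=cams.camera_params("wrist");im=cams.capture("wrist")[:,:,::-1];np.save("w8.npy",p)
cv2.imwrite("pics/w8.png",im);s=sense();print(s["tcp_pos"],s["joints"],px([*s["tcp_pos"][:2],.037],p))
E
```

```text
time_s: 28.82
tcp_pos: [0.5895, 0.2848, 0.27]
ee_rot: [[-0.927, -0.375, 0.009], [-0.375, 0.927, 0.006], [-0.011, 0.002, -1.0]]
wrist_force: [0.0, -0.2, -0.5]
gripper_width: 0.796
time_s: 30.08
tcp_pos: [0.3417, 0.283, 0.2834]
ee_rot: [[-0.464, -0.886, -0.001], [-0.886, 0.464, -0.001], [0.001, 0.0, -1.0]]
wrist_force: [0.4, -0.5, -0.2]
gripper_width: 0.998
time_s: 30.95
tcp_pos: [0.3419, 0.2832, 0.2838]
ee_rot: [[0.307, -0.952, -0.001], [-0.952, -0.307, -0.001], [0.0, 0.001, -1.0]]
wrist_force: [0.6, 0.2, 1.0]
gripper_width: 0.999
[0.34196699 0.28323728 0.2839428 ] [ 6.07226714e+01  4.53841190e+00 -2.42307563e+01 -7.86778731e-03
 -6.12627737e+01 -4.27910004e+01] (np.float64(311.0609789161369), np.float64(223.01107562167937))
```

View pics/w8.png

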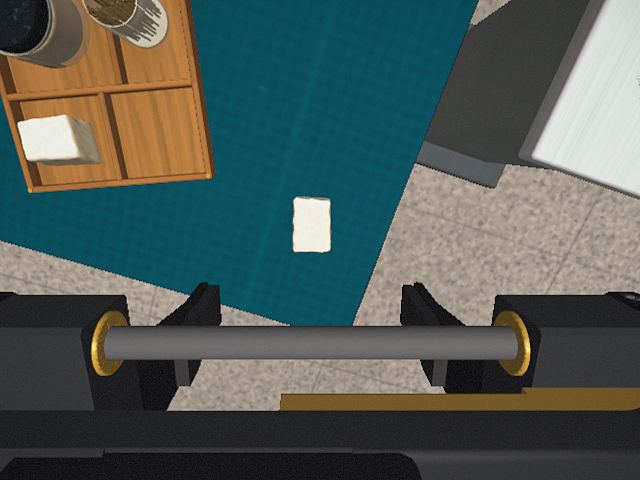

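The block is at (312,224) against an ideal of (311,223), aligned with the jaws. Block 1 sits in its compartment at (60,140). Gripping.

```bash
python3 -m handwheel '[[0,0,5,0,1],[0,0,5,0,1],[0,0,5,0,1],[0,0,4.5,0,1],[0,0,0,0,0.9],[0,0,0,0,0.7],[0,0,0,0,0.6],[0,0,0,0,0],[0,0,0,0,0],[0,0,0,0,0]]'
python3 -m handwheel '[[0,0,0,0,0],[0,0,0,0,0]]'
python3 -m handwheel '[[0,0,-2,0,0],[0,0,-5,0,0],[0,0,-5,0,0],[0,0,0,-4.5,0],[0,0,0,0,0],[0,0,0,0,0]]'
python3 - <<'E'
from h import *
s=sense();R=s["ee_rot"];d=np.array([.5069,.2507,0])-s["tcp_pos"];print(s["tcp_pos"],R.T@d*100)
E
```

```text
time_s: 32.25
tcp_pos: [0.3421, 0.2834, 0.0896]
ee_rot: [[0.309, -0.951, 0.0], [-0.951, -0.309, 0.0], [-0.0, -0.0, -1.0]]
wrist_force: [1.5, -0.8, 4.6]
gripper_width: 0.419
time_s: 32.5
tcp_pos: [0.3421, 0.2834, 0.0896]
ee_rot: [[0.309, -0.951, 0.0], [-0.951, -0.309, 0.0], [-0.0, -0.0, -1.0]]
wrist_force: [-1.2, -1.2, 5.4]
gripper_width: 0.422
time_s: 33.25
tcp_pos: [0.3417, 0.2828, 0.2083]
ee_rot: [[0.381, -0.924, -0.001], [-0.924, -0.381, -0.002], [0.001, 0.002, -1.0]]
wrist_force: [0.4, -0.8, -1.8]
gripper_width: 0.419
[0.34172647 0.28283132 0.20834865] [  9.24680448 -14.08110009  20.81965451]
```

```bash
python3 -m handwheel '[[1.25,-2.1,0,0,0],[2.5,-3.7,0,0,0],[2.5,-3.7,0,0,0],[2,-3,0,0,0],[1,-1.6,0,0,0],[0,0,0,0,0],[0,0,0,0,0]]'
python3 - <<'E'
from h import *
import cv2
p=cams.camera_params("wrist");im=cams.capture("wrist")[:,:,::-1];np.save("w9.npy",p)
cv2.imwrite("pics/w9.png",im);s=sense();print(s["tcp_pos"])
t=np.radians(-157.6);R=np.array([[np.cos(t),-np.sin(t)],[np.sin(t),np.cos(t)]])
print([np.round(px([*(np.array([.5673,.2182])+R@np.array(q)/1000),.02],p)) for q in((-90,-98),(90,-98),(90,98),(-90,98),(43.5,-53))])
E
```

```text
time_s: 34.12
tcp_pos: [0.5068, 0.2518, 0.2087]
ee_rot: [[0.383, -0.924, -0.001], [-0.924, -0.383, -0.001], [0.0, 0.002, -1.0]]
wrist_force: [-0.7, 0.1, -0.1]
gripper_width: 0.42
[0.5066932  0.2519579  0.20902222]
[array([150., 290.]), array([367., 290.]), array([380.,  23.]), array([116.,  23.]), array([312., 238.])]
```

View pics/w9.png

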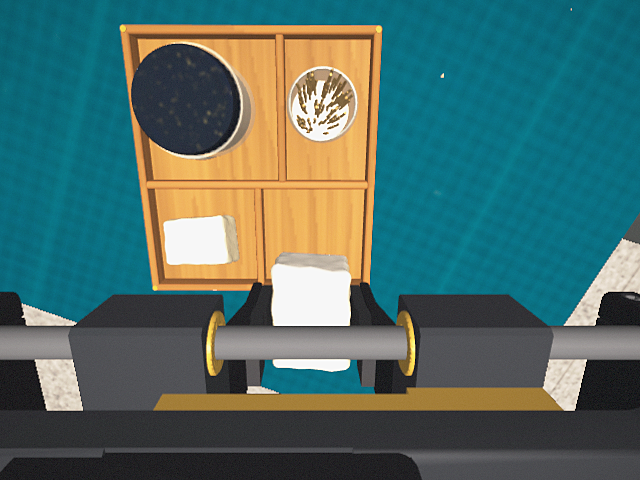

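Corners (122,29), (379,29) and (154,289) put the caddy about 2–3 mm nearer than predicted, so I'll shift back 0.2 cm and lower.

```bash
python3 -m handwheel '[[-0.2,0,4,0,0],[0,0,4,0,0],[0,0,2,0,0],[0,0,0.8,0,0],[0,0,0,0,0],[0,0,0,0,0]]'
python3 -m handwheel '[[0,0,0.2,0,0],[0,0,0,0,0]]'
python3 -m handwheel '[[0,0,0.2,0,0],[0,0,0,0,0]]'
python3 -m handwheel '[[0,0,0.1,0,0],[0,0,0,0,0]]'
```

```text
time_s: 34.92
tcp_pos: [0.5073, 0.2543, 0.1025]
ee_rot: [[0.383, -0.924, 0.002], [-0.924, -0.383, 0.001], [-0.001, -0.002, -1.0]]
wrist_force: [0.5, -0.3, -0.7]
gripper_width: 0.417
time_s: 35.17
tcp_pos: [0.507, 0.2537, 0.0996]
ee_rot: [[0.383, -0.924, 0.0], [-0.924, -0.383, 0.0], [-0.0, -0.001, -1.0]]
wrist_force: [-0.2, 0.2, -0.7]
gripper_width: 0.42
time_s: 35.42
tcp_pos: [0.5069, 0.2536, 0.0971]
ee_rot: [[0.383, -0.924, -0.0], [-0.924, -0.383, -0.0], [0.0, 0.0, -1.0]]
wrist_force: [0.2, 1.0, -0.6]
gripper_width: 0.419
time_s: 35.67
tcp_pos: [0.5069, 0.2537, 0.0961]
ee_rot: [[0.383, -0.924, -0.0], [-0.924, -0.383, -0.0], [0.0, 0.0, -1.0]]
wrist_force: [-1.1, 1.0, -0.9]
gripper_width: 0.415
```

```bash
python3 -m handwheel '[[0,0,0.1,0,0],[0,0,0,0,0],[0,0,0,0,0.55],[0,0,0,0,0.6],[0,0,0,0,0.6],[0,0,-2,0,0.6],[0,0,-5,0,0.6],[0,0,-5,0,0.6],[0,0,-5,0,1],[0,0,0,0,1]]'
python3 -m handwheel '[[-1,3,0,0,1],[-1,5,0,0,1],[-1,5,0,0,1],[-2,5,0,0,1],[-2,5,0,0,1],[0,0,0,0,1],[0,0,0,0,1]]'
python3 - <<'E'
from h import *
import cv2
n={k:cams.capture(k)[:,:,::-1] for k in("wrist","scene","top")}
for k in n: cv2.imwrite(f"pics/end_{k}.png",n[k])
a=cv2.resize(n["scene"][150:380,200:500],None,fx=2,fy=2);b=cv2.resize(n["top"][140:340,120:460],None,fx=2,fy=2)
cv2.imwrite("pics/e1.png",a);cv2.imwrite("pics/e2.png",b)
E
```

```text
time_s: 36.92
tcp_pos: [0.5086, 0.2548, 0.2702]
ee_rot: [[0.383, -0.924, 0.009], [-0.924, -0.383, 0.006], [-0.003, -0.01, -1.0]]
wrist_force: [0.2, 0.1, -1.2]
gripper_width: 0.748
time_s: 37.8
tcp_pos: [0.2677, 0.2306, 0.2651]
ee_rot: [[0.384, -0.923, 0.0], [-0.923, -0.384, 0.0], [-0.0, -0.0, -1.0]]
wrist_force: [-0.3, -0.6, 0.4]
gripper_width: 1.001
```

View pics/e1.png

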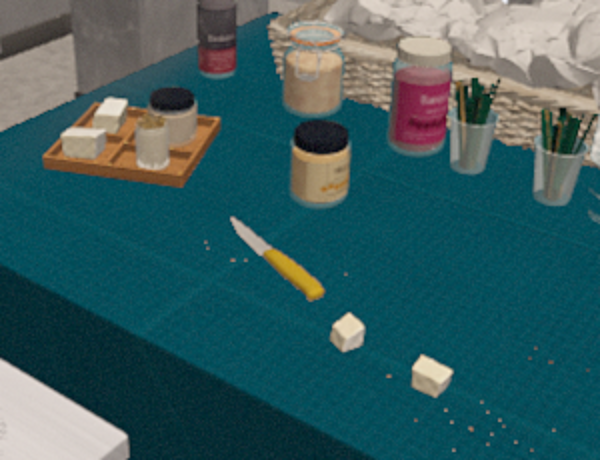

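View pics/end_wrist.png

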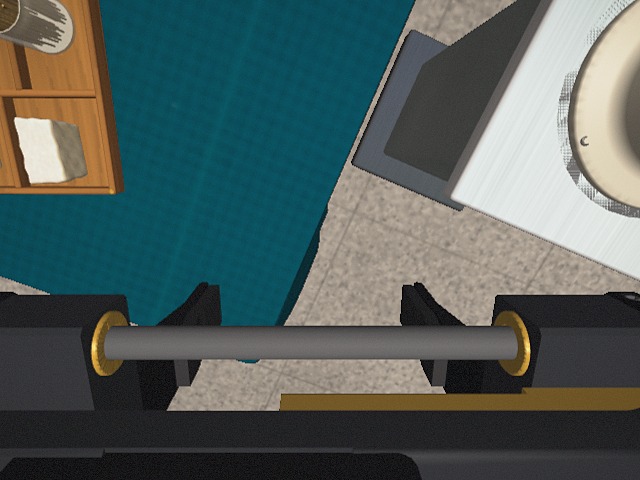

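View pics/e2.png

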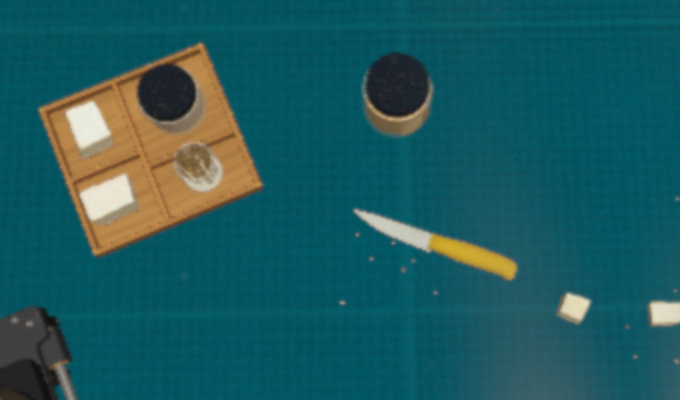

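All four items sit inside their compartments, at crop (167,95), (198,165), (90,128) and (108,198). The tall jar and both cubes are where they were.

```bash
python3 -c "from station import job;print(job.finish_job())"
```

```text
the job is handed in; nothing more can be done
None
```

The caddy is packed and handed in at about 38 s. In the order asked, the low spread jar went in the biggest compartment, the stick jar in the narrow one, and one large cheese block in each equal one.

**Final pictures:** The last top and scene views show everything upright and inside its cell. The tall jar and both small cubes look unmoved, and the gripper is clear of everything.

**Contact with the floor:** Both jars met the caddy floor at grip height plus 6 mm, with a push of at most about 17 N on the low jar. For the blocks I relied on height alone. I released them at the computed floor height, and the last readings before release showed no contact force.

**Where readings disagreed:** The top and wrist cameras put the caddy about 5 mm apart. The final approach view differed from the wrist fit by a further 2–3 mm, so I shifted the last block 2 mm to match. This stayed within the clearances of 8 mm or more.

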